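# Shift the thread winder into third

### The arm

A 6-joint arm with a two-finger parallel gripper is mounted at the origin on the work surface. World frame = base frame: x ahead of the robot, y to its left, z up, the work surface at z = 0. Lengths are in mm, angles in rad, forces in N, time in s.
With the tool pointing down it reaches from about 275 to 1000 mm from the base axis. Payload 8.4 kg.
Tool frame: the origin (TCP) lies on the mounting face of the last link; the fingertips stand 173 mm ahead of it and the grasp point (between the pads) lies 155 mm ahead of it; z points along the fingers, y is the line along which they close (so a half turn about z gives the same grasp; the last joint's range is limited). The gripper opens to 85 mm and grips with 20 to 120 N. Pads are 22 mm wide; open, the fingers measure 114 mm over their backs; the gripper's body (76 mm by 85 mm) begins 54 mm behind the grasp point. The pads swing forward as they close: fully open they stand 13 mm farther back than shut.
Start: joints at [-1.149, 0.353, 1.633, -0, 1.155, -0.002], TCP at [257.016, -569.712, 404.681] pointing down, gripper open.
Joint ranges: [-2.63, 2.63], [-0.92, 2.1], [0.06, 2.66], [-1.3, 4.44], [0, 2.69], [-3.02, 3.02]. Speed limits (rad/s): [2.22, 2.22, 2.79, 3.14, 3.14, 3.14].

### API

Orientations are given as [roll, pitch, yaw] about the fixed x, y, z axes, in that order (R = Rz(yaw) Ry(pitch) Rx(roll)).
In Python, from rig import r gives the robot as it stands.
- The arm moves only by the tool apply_moves, never from a script. Its argument "deltas" is a list of rows, each an object with "claw": the gripper command: -1 is fully open, 1 is shut, values between are in proportion; "delta_pos": the shift along the tool's x, y, z in cm, a list of three; "yaw": the turn about the tool's z in rad. In form: [{"claw": claw, "delta_pos": [tx, ty, tz], "yaw": yaw}, ...]. A call has 1 to 8 rows; each row shifts and turns the commanded pose from where the row before left it, along the tool's axes as they then stand; what a row does not reach is not made up. A row lasts 1/8 s, in which the tool goes at most 62.5 mm and 10.7 degrees, less where a joint would pass 70% of its speed; a pose out of reach is approached as far as the arm can. A call with a gripper value outside its range is refused whole. The fingers move at their own pace and stop on an object; "grip_force" is the grip in N (left out, the last holds). Time passes only in rows, so rows that do not move let the fingers close. It gives the time, the measured TCP pose, the force, the opening and the grip force at its end, in the units of the state.
- r.sense(): the state, without advancing time (a new reading comes with each control period).
- r.grab_frame(name): name is "side" or "top" or "wrist"; returns a dict with "img" (400x640x3 uint8, blue, green, red), "z_map" (400x640 float32, mm along the optical axis (not along the pixel's ray), 0 where there is no reading), "fx", "fy", "cx", "cy" (pixels), "eye" and "rotation" of the camera in the world; the wrist camera has in their place "T_tool_cam" (4x4, takes a point from camera to tool coordinates, whose origin is the TCP and whose axes are the flange's). Camera axes: x right, y up, looking along -z (the intrinsics and any distortion apply to the point x, -y, -z); pixel columns grow to the right and rows downward; lengths in mm; the calibration is good to about 2 mm. A picture is of the moment at which its call begins: read the wrist's pose just before it.
- r.sign_off(): hands the job in; it is judged then, once.
The state is a dict: "clock": time; "qpos": joint angles; "qvel": joint speeds; "joint_efforts": joint torques, N m; "eef_pos": TCP position; "tcp_rot": TCP orientation; "contact_force": force on the tool from outside, world axes, zero at the start; "wrist_torque": the same for the moment, N m; "opening": opening from 0.0 (shut) to 1.0 (fully open); "grasp_force": force on a finger pad.
Only numpy, scipy, OpenCV 4.12 (cv2) and the standard library are available. Lean on these libraries where they do the work, as an engineer would, in place of code of your own. Each camera call takes 0.05 s, during which the arm holds its last target. There are 200 camera calls.

### The job

The gear lever of the bench thread winder has been left somewhere in the left-hand track of its H-shaped gate. Push it gently with your fingertips, without gripping it: into the neutral cross channel, across to the right-hand track, then forward (away from the robot) fully home into the third slot, never pulling it back into the fourth. Do not lift or shift the cones, bobbins and other things standing around, and leave the lever standing in third.

Things in the scene. Friction and masses are not known exactly. Their poses are not given: they have to be found in the camera images.
- winder: The winder, fixed: a green gearbox 220 (x) x 240 (y) mm, its deck 118 mm up; origin at the centre of its underside, on the table. Its x axis points forward, away from the robot (turned up to 0.35 rad), y left, z up. A motor sticks out 100 mm to its left, a spindle with a blue cone 160 mm to its right, both lower than the deck
- gate (a point): centre of the H slot, on top of the steel gate plate (100 x 108 mm, top 130 mm above the table); axes as the winder's. Two tracks along x at y = +22 (left) and -22 mm (right), 68 mm long, are joined at mid-length by the neutral cross channel along y; all 16 mm wide. Raised pips count the slots: 1 forward left, 2 rear left, 3 forward right, 4 rear right
- lever: The gear lever: a steel stick 10 mm thick with a ball knob. Origin at its pivot, on the winder's vertical centre line 40 mm above the table; its z axis runs up the stick to the knob. It wants light pushes: more than 35 N of finger contact counts as gripping or forcing it
- knob (a point): centre of the lever's black ball knob, 36 mm across, 170 mm up the stick from the pivot: 210 mm above the table when upright, up to 11 mm lower at full tilt. It travels about 47 mm forward or back and 40 mm left or right of the winder's centre line
- shift_across (a joint): sideways tilt of the lever, rad: -0.24 fully left (left-hand track), 0.24 fully right (right-hand track). It stays where it is left; pushing at the knob takes about 2 to 3 N. The slot leaves about 0.03 rad of play
- shift_fore (a joint): fore-and-aft tilt of the lever, rad: 0 in the middle of the neutral cross channel (it can cross within about 0.03 of 0), 0.28 fully forward (away from the robot), -0.28 fully back (towards the robot). It starts anywhere along the left-hand track and stays where it is left; 2 to 3 N at the knob. Hard stops at both ends
- cone_a: red thread cone standing on the table by the winder, 68 mm wide, 122 mm tall; origin at the centre of its underside; to be left alone
- cone_b: white thread cone, same size, standing on the table beyond the winder; origin at the centre of its underside; to be left alone
- tape_roll: yellow tape roll lying flat beyond the winder, 92 mm across, 48 mm high; origin at the centre of its underside; to be left alone
- marker: marker pen lying on the table on the winder's near side, 136 x 15 mm; origin at the centre of its underside; to be left alone
- oiler: small clear oil bottle, 44 mm across, 105 mm tall, beyond the winder's right end; origin at the centre of its underside; to be left alone
- bobbin_a: small steel-ended bobbin standing on the winder's deck, 25 mm across, 26 mm tall; origin at the centre of its underside; to be left alone
- bobbin_b: like bobbin_a, at the opposite corner of the deck; origin at the centre of its underside; to be left alone

How it is judged:
By the outcome, as a careful person would: the job done as asked, in the order asked, and still so for the second after the job is handed in, with the robot touching nothing.
It also fails if it takes over 67 s, if anything falls off the work surface, if the arm or the gripper's body presses on something with over 40 N, if the wrist force passes 120 N, or if a joint passes its speed limit or range.

## Working session

There is one attempt and no reset: what is moved stays moved. The work goes in short steps, Python scripts to look and compute and a tool call to move; the robot and the scene stay as the last step left them, time stands still between calls to the robot, and variables do not carry over. Pictures are saved under pics/ and viewed, at most 10 in all, crops included, and the job is handed in when it is done.

Besides the shell and the picture viewer there is one more tool, called after "Call:" as name(argument=value, ...) on one line, values as JSON. apply_moves: Moves the arm, as the interface text tells. Its arguments: {"type":"object","properties":{"deltas":{"type":"array"},"grip_force":{"type":"number"}},"required":["deltas"]}

```bash
mkdir -p pics
cat > h.py <<'E'
import numpy as np,cv2
from rig import r
def world(f,u,v,z=None):
    # pixel -> world using depth
    d=f["z_map"][int(v),int(u)] if z is None else z
    p=np.array([(u-f["cx"])/f["fx"]*d,-(v-f["cy"])/f["fy"]*d,-d])
    return np.array(f["rotation"])@p+np.array(f["eye"])
def cloud(f):
    d=f["z_map"];v,u=np.indices(d.shape)
    p=np.stack([(u-f["cx"])/f["fx"]*d,-(v-f["cy"])/f["fy"]*d,-d],-1)
    return p@np.array(f["rotation"]).T+np.array(f["eye"])
E
python3 - <<'E'
from h import *
import pickle
for n in("top","side"):
    f=r.grab_frame(n);cv2.imwrite(f"pics/{n}0.png",f["img"]);pickle.dump(f,open(n+".pkl","wb"))
    print(n,{k:v for k,v in f.items() if k not in("img","z_map")})
print(r.sense())
E
```

```text
top {'fx': 403.84473011162254, 'fy': 403.84473011162254, 'cx': 314.36920583594804, 'cy': 198.42253353371612, 'eye': array([454.40081799, -25.3630234 , 943.08632218]), 'rotation': array([ 0.17696738, -0.00338494, -1.55484111])}
side {'fx': 388.7520034745825, 'fy': 388.7520034745825, 'cx': 315.7561114787643, 'cy': 210.84986086062946, 'eye': array([ 306.12895703, -433.50279236,  674.48121131]), 'rotation': array([ 0.74156668, -0.01770464, -0.56413192])}
{'clock': 0.1, 'qpos': array([-1.14939814e+00,  3.53587879e-01,  1.63404811e+00,  2.37764957e-05,
        1.15518098e+00, -2.37640099e-03]), 'qvel': array([-0.00012334, -0.00223471, -0.00118876,  0.0002484 ,  0.00137714,
       -0.00057343]), 'joint_efforts': array([ 1.37404320e-03, -6.06351614e+01, -3.42822039e+01,  4.55874749e-05,
        3.94728006e-03, -2.89328557e-05]), 'eef_pos': array([ 256.93662706, -569.52243773,  404.03598905]), 'tcp_rot': array([-3.14036840e+00, -2.46499724e-05,  4.23764964e-01]), 'contact_force': array([-0.36596932,  0.58738449, -0.62727781]), 'wrist_torque': array([-0.05889046, -0.0197304 , -0.02782146]), 'grasp_force': 0.0, 'opening': 1.0015070926924095}
```

View pics/top0.png

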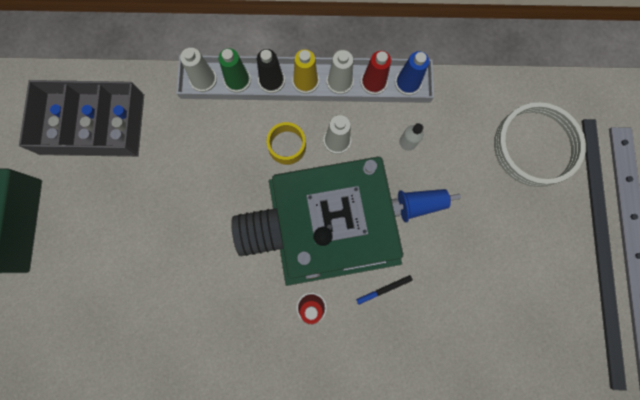

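View pics/side0.png

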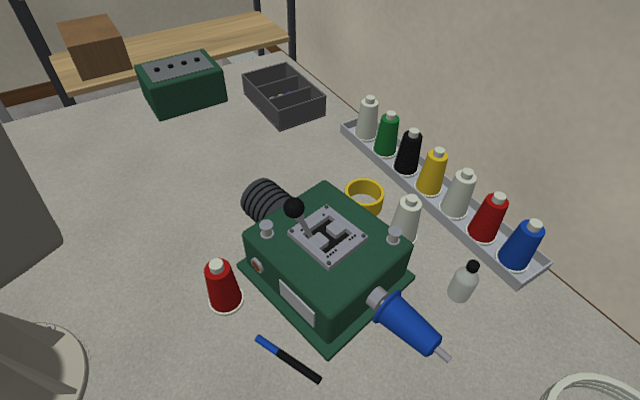

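The top view shows the winder at about (337,218), with the H gate at (338,213) and the knob at (323,236), so the lever is rear-left (slot 2). The bobbins are at (370,167) and (304,258). The side view agrees.

```bash
sed -i 's/np.array(f\["rotation"\])/Rm(f)/' h.py
cat >> h.py <<'E'
from scipy.spatial.transform import Rotation
from scipy.optimize import least_squares
def Rm(f): return Rotation.from_euler("xyz",f["rotation"]).as_matrix()
def analyse(f):
    P=cloud(f);x,y,z=P[...,0],P[...,1],P[...,2]
    box=(f["z_map"]>0)&(x>250)&(x<650)&(y>-250)&(y<150)
    img=f["img"].astype(int)
    green=(img[...,1]>img[...,2]+20)&(img[...,1]>img[...,0]+10)
    deck=box&(abs(z-118)<5)&green
    q=P[deck][:,:2].astype(np.float32);h=cv2.minAreaRect(q)
    print("deck",deck.sum(),np.median(P[deck][:,2]),h)
    pl=box&(z>124)&(z<136)&(img.sum(-1)>250)&(abs(img[...,1]-img[...,2])<15)&(np.hypot(x-h[0][0],y-h[0][1])<75)
    print("plate",pl.sum(),np.median(P[pl][:,2]),cv2.minAreaRect(P[pl][:,:2].astype(np.float32)))
    kn=box&(z>180)&(z<260)&(img.sum(-1)<150)&(np.hypot(x-h[0][0],y-h[0][1])<90)
    k=P[kn]; print("knob pts",len(k),k.min(0),k.max(0))
    s=least_squares(lambda c:np.linalg.norm(k-c,axis=1)-18,k.mean(0)-[0,0,10],loss="soft_l1")
    print("knob",s.x,s.cost/len(k)); return P,h,s.x
E
python3 - <<'E'
from h import *
import pickle
for n in("top","side"):
    f=pickle.load(open(n+".pkl","rb"));print(n);analyse(f)
E
```

```text
top
deck 7522 117.84241857419943 ((565.4754028320312, -70.93818664550781), (213.87513732910156, 235.38705444335938), 11.217910766601562)
plate 1700 129.85498161716413 ((568.6535034179688, -71.81792449951172), (100.52561950683594, 108.32120513916016), 10.91055965423584)
knob pts 282 [500.40664552 -57.39900847 199.3611186 ] [533.46710551 -24.33309402 219.38681497]
knob [517.8075453  -41.82544313 199.35910485] 0.2609459196619293
side
deck 7383 117.51104567469997 ((565.7379760742188, -75.5421142578125), (210.70980834960938, 236.4263458251953), 10.626291275024414)
plate 2011 129.53694192634282 ((569.3648071289062, -73.15956115722656), (101.57042694091797, 109.27519226074219), 11.096388816833496)
knob pts 354 [500.31023056 -62.77302943 186.75432003] [534.12555465 -30.50601365 218.69787316]
knob [518.68453348 -42.96664534 199.22870886] 0.2322051732539485
```

Call:
apply_moves(deltas=[{"claw":1,"delta_pos":[0,0,0],"yaw":0.117},{"claw":1,"delta_pos":[0,0,0],"yaw":0.117},{"claw":1,"delta_pos":[2.0,-3.1,0],"yaw":0},{"claw":1,"delta_pos":[3.0,-4.6,0],"yaw":0},{"claw":1,"delta_pos":[3.0,-4.6,0],"yaw":0},{"claw":1,"delta_pos":[3.0,-4.6,0],"yaw":0},{"claw":1,"delta_pos":[3.0,-4.6,0],"yaw":0},{"claw":1,"delta_pos":[3.0,-4.6,0],"yaw":0}], grip_force=20)

```text
clock: 1.1
eef_pos: [375.0, -279.6, 404.6]
tcp_rot: [-3.141, -0.0, 0.189]
contact_force: [0.3, 1.6, 0.1]
opening: 0.002
grasp_force: 0.0
```

Call:
apply_moves(deltas=[{"claw":1,"delta_pos":[3.0,-4.6,0],"yaw":0},{"claw":1,"delta_pos":[3.0,-4.6,0],"yaw":0},{"claw":1,"delta_pos":[3.0,-4.6,0],"yaw":0},{"claw":1,"delta_pos":[2.0,-3.1,0],"yaw":0},{"claw":1,"delta_pos":[0,0,0],"yaw":0},{"claw":1,"delta_pos":[0,0,0],"yaw":0}])

```text
clock: 1.85
eef_pos: [450.6, -94.8, 404.4]
tcp_rot: [3.142, 0.001, 0.191]
contact_force: [0.5, -0.0, 0.5]
opening: 0.004
grasp_force: 0.0
```

```bash
cat >> h.py <<'E'
C=np.array([569,-72.4]);A=np.array([[.9816,.1908],[-.1908,.9816]])
def st():
    s=r.sense();print("t",s["clock"],"tool in winder",(A@(s["eef_pos"][:2]-C)).round(1),"tipz",round(s["eef_pos"][2]-173,1),"rot",s["tcp_rot"].round(4),"F",A@s["contact_force"][:2],s["contact_force"][2],"open",s["opening"])
def knob(n):
    f=r.grab_frame(n);_,_,k=analyse(f);print(n,"knob in winder",(A@(k[:2]-C)).round(1),k[2]);return f
E
python3 -c "
from h import *
st()"
```

```text
t 1.85 tool in winder [-120.5    0.6] tipz 231.4 rot [3.1415e+00 7.0000e-04 1.9050e-01] F [ 0.44361331 -0.12263333] 0.45589687998382783 open 0.004105062958345465
```

Call:
apply_moves(deltas=[{"claw":1,"delta_pos":[1.0,-2.0,0],"yaw":0},{"claw":1,"delta_pos":[1.0,-1.84,0],"yaw":0},{"claw":1,"delta_pos":[0,0,1.5],"yaw":0},{"claw":1,"delta_pos":[0,0,1.6],"yaw":0},{"claw":1,"delta_pos":[0,0,1.5],"yaw":0},{"claw":1,"delta_pos":[1.0,0,0],"yaw":0},{"claw":1,"delta_pos":[0.7,0,0],"yaw":0},{"claw":1,"delta_pos":[0,0,0],"yaw":0}])

```text
clock: 2.85
eef_pos: [480.9, -49.9, 359.1]
tcp_rot: [3.141, -0.001, 0.19]
contact_force: [-0.2, -0.4, 0.2]
opening: -0.003
grasp_force: 0.0
```

```bash
python3 -c "
from h import *
st()
f=knob('side');cv2.imwrite('pics/s1.png',cv2.resize(f['img'][120:320,180:480],None,fx=2.5,fy=2.5))"
```

```text
t 2.85 tool in winder [-82.2  38.9] tipz 186.1 rot [ 3.1412e+00 -1.2000e-03  1.9010e-01] F [-0.24772379 -0.40135391] 0.22776191701995313 open -0.0029641797418071534
deck 7115 117.51686867871604 ((566.017578125, -75.95867919921875), (211.8217010498047, 235.66305541992188), 10.546229362487793)
plate 2028 129.5624583868045 ((569.0712890625, -73.18608093261719), (102.31151580810547, 109.49826049804688), 10.642566680908203)
knob pts 274 [476.15956174 -99.04789106 188.21971983] [530.42947002 -36.8260645  258.90525987]
knob [494.03910682 -65.45611214 221.97016356] 9.523022424339226
side knob in winder [-72.3  21.1] 221.97016356424237
```

View pics/s1.png

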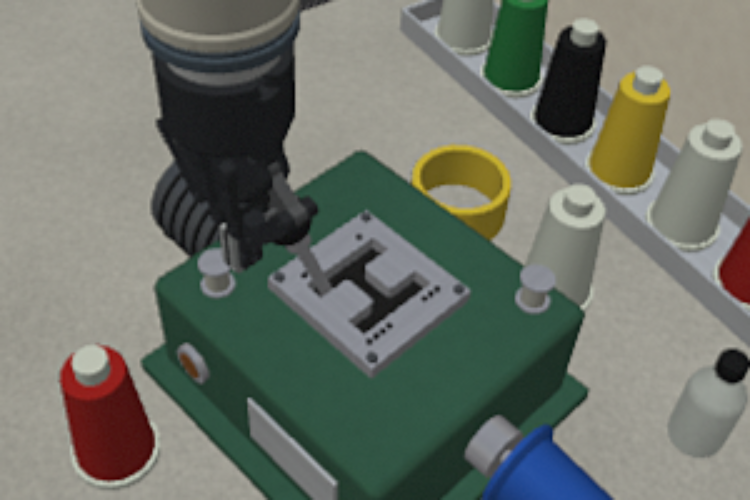

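The fingertips stand just behind the knob (crop: tips at about (235,255), knob at (290,220)), clear of the bobbin. Now I push forward slowly.

Call:
apply_moves(deltas=[{"claw":1,"delta_pos":[0.6,0,0],"yaw":0},{"claw":1,"delta_pos":[0.6,0,0],"yaw":0},{"claw":1,"delta_pos":[0.6,0,0],"yaw":0},{"claw":1,"delta_pos":[0.6,0,-0.2],"yaw":0},{"claw":1,"delta_pos":[0.6,0,-0.2],"yaw":0},{"claw":1,"delta_pos":[0.6,0,-0.2],"yaw":0},{"claw":1,"delta_pos":[0.5,0,0],"yaw":0},{"claw":1,"delta_pos":[0,0,0],"yaw":0}])

```text
clock: 3.9
eef_pos: [520.7, -42.1, 364.9]
tcp_rot: [3.141, -0.001, 0.19]
contact_force: [-1.5, -0.4, 0.5]
opening: -0.001
grasp_force: 0.7
```

```bash
python3 -c "
from h import *
st()
f=r.grab_frame('top');P=cloud(f)
cv2.imwrite('pics/t2.png',cv2.resize(f['img'][120:320,220:460],None,fx=3,fy=3))
f=r.grab_frame('side');cv2.imwrite('pics/s2.png',cv2.resize(f['img'][120:320,180:480],None,fx=2.5,fy=2.5))"
```

```text
t 3.9 tool in winder [-41.6  38.9] tipz 191.9 rot [ 3.1414e+00 -8.0000e-04  1.8990e-01] F [-1.51779393 -0.11011909] 0.46661752799282774 open -0.0013375145339687689
```

View pics/s2.png

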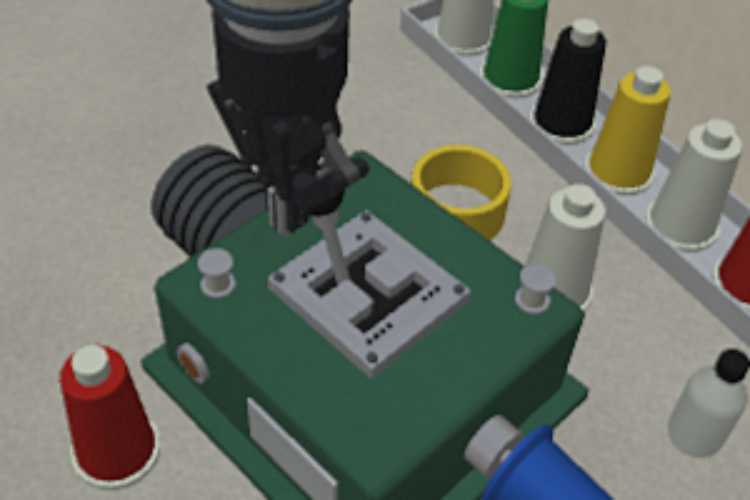

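The lever has moved to near mid-track, with its base at about (340,275) in the crop. I'll measure the knob, masking out the tool.

```bash
cat >> h.py <<'E'
def knob2(lo,hi):  # winder-frame xy box for knob points
    for n in("top","side"):
        f=r.grab_frame(n);P=cloud(f);w=(P[...,:2]-C)@A.T
        m=(f["z_map"]>0)&(w>lo).all(-1)&(w<hi).all(-1)&(P[...,2]>180)&(P[...,2]<232)&(f["img"].sum(-1)<170)
        k=np.c_[w[m],P[m][:,2]]
        if len(k)<15: print(n,len(k));continue
        s=least_squares(lambda c:np.linalg.norm(k-c,axis=1)-18,k.mean(0)-[0,0,8],loss="soft_l1")
        print(n,len(k),s.x.round(1),s.cost/len(k),k.min(0).round(),k.max(0).round())
E
python3 -c "
from h import *
knob2([-28,10],[60,70])"
```

```text
top 0
side 83 [-12.3  39.9 203.9] 0.17264387707542853 [-27.  21. 187.] [ -0.  48. 223.]
```

Call:
apply_moves(deltas=[{"claw":1,"delta_pos":[0.5,0,0],"yaw":0},{"claw":1,"delta_pos":[0.4,0,0],"yaw":0},{"claw":1,"delta_pos":[0.3,0,0],"yaw":0},{"claw":1,"delta_pos":[0,0,0],"yaw":0},{"claw":1,"delta_pos":[-1.0,0,0],"yaw":0},{"claw":1,"delta_pos":[-2.0,0,0],"yaw":0},{"claw":1,"delta_pos":[-2.0,0,0],"yaw":0},{"claw":1,"delta_pos":[0,0,0],"yaw":0}])

```text
clock: 5.1
eef_pos: [481.6, -49.5, 364.7]
tcp_rot: [-3.142, 0.0, 0.189]
contact_force: [0.7, -0.2, 0.2]
opening: 0.001
grasp_force: 0.0
```

```bash
python3 -c "
from h import *
st()
knob2([-25,10],[60,70])"
```

```text
t 5.1 tool in winder [-81.4  39.1] tipz 191.7 rot [-3.1415e+00  3.0000e-04  1.8930e-01] F [ 0.68408732 -0.34926839] 0.16074860007206476 open 0.0008431777112286954
top 0
side 302 [ -1.   40.  204.7] 0.27018429044827613 [-19.  21. 191.] [ 15.  50. 223.]
```

Call:
apply_moves(deltas=[{"claw":1,"delta_pos":[0,-2.5,0],"yaw":0},{"claw":1,"delta_pos":[0,-2.6,0],"yaw":0},{"claw":1,"delta_pos":[2.0,0,0],"yaw":0},{"claw":1,"delta_pos":[3.0,0,0],"yaw":0},{"claw":1,"delta_pos":[3.0,0,0],"yaw":0},{"claw":1,"delta_pos":[0,0,0],"yaw":0},{"claw":1,"delta_pos":[0,1.0,0],"yaw":0},{"claw":1,"delta_pos":[0,0,0],"yaw":0}])

```text
clock: 6.2
eef_pos: [553.3, 5.2, 364.6]
tcp_rot: [3.141, 0.0, 0.189]
contact_force: [0.7, 0.4, -0.9]
opening: -0.002
grasp_force: 0.0
```

```bash
python3 -c "
from h import *
st()
knob2([-25,10],[30,62])"
```

```text
t 6.2 tool in winder [-0.6 79.2] tipz 191.6 rot [3.1415e+00 4.0000e-04 1.8900e-01] F [0.73729112 0.26366459] -0.8971576603171917 open -0.0019782947489641466
top 63 [ -1.5  41.2 204.9] 0.2403530968516481 [-18.  29. 207.] [ -8.  51. 222.]
side 327 [ -0.8  40.  204.8] 0.2607244536519385 [-19.  22. 190.] [ 14.  52. 224.]
```

Untouched, and the knob is at neutral. Now I push it right, first to about mid-channel.

Call:
apply_moves(deltas=[{"claw":1,"delta_pos":[0,0.6,0],"yaw":0},{"claw":1,"delta_pos":[0,0.5,0],"yaw":0},{"claw":1,"delta_pos":[0,0.5,0],"yaw":0},{"claw":1,"delta_pos":[0,0.6,0],"yaw":0},{"claw":1,"delta_pos":[0,0.6,0],"yaw":0},{"claw":1,"delta_pos":[0,0.6,0],"yaw":0},{"claw":1,"delta_pos":[0,0.6,0],"yaw":0},{"claw":1,"delta_pos":[0,0,0],"yaw":0}])

```text
clock: 7.3
eef_pos: [561.3, -33.9, 364.5]
tcp_rot: [3.141, 0.0, 0.189]
contact_force: [-0.6, 1.0, 0.7]
opening: -0.001
grasp_force: 0.0
```

```bash
python3 -c "
from h import *
st()
knob2([-30,-40],[30,24])"
```

```text
t 7.3 tool in winder [-0.2 39.2] tipz 191.5 rot [3.141e+00 4.000e-04 1.894e-01] F [-0.41344301  1.13339389] 0.6963740506031707 open -0.0008281629666271559
top 24 [ -0.8   8.  210.3] 0.06994609511686767 [-19.  -9. 210.] [ -8.   9. 222.]
side 365 [ -0.9   7.  209.4] 0.24153995904561798 [-19. -11. 190.] [ 12.  22. 229.]
```

Call:
apply_moves(deltas=[{"claw":1,"delta_pos":[0,0.7,0],"yaw":0},{"claw":1,"delta_pos":[0,0.7,0],"yaw":0},{"claw":1,"delta_pos":[0,0.7,0],"yaw":0},{"claw":1,"delta_pos":[0,0.7,0],"yaw":0},{"claw":1,"delta_pos":[0,0.7,0],"yaw":0},{"claw":1,"delta_pos":[0,0.6,0],"yaw":0},{"claw":1,"delta_pos":[0,0.4,0],"yaw":0},{"claw":1,"delta_pos":[0,0,0],"yaw":0}])

```text
clock: 8.4
eef_pos: [569.8, -77.9, 364.6]
tcp_rot: [3.141, 0.0, 0.19]
contact_force: [-0.1, -1.0, 0.1]
opening: -0.005
grasp_force: 0.0
```

```bash
python3 -c "
from h import *
st()
knob2([-30,-75],[30,-23])"
```

```text
t 8.4 tool in winder [-0.3 -5.5] tipz 191.6 rot [3.1412e+00 2.0000e-04 1.8960e-01] F [-0.27920451 -0.92072648] 0.07142379787475625 open -0.004523714093105583
top 0
side 382 [ -1.  -37.5 205.4] 0.24752676122108022 [-20. -56. 182.] [ 14. -24. 225.]
```

Call:
apply_moves(deltas=[{"claw":1,"delta_pos":[0,0.25,0],"yaw":0},{"claw":1,"delta_pos":[0,0,0],"yaw":0},{"claw":1,"delta_pos":[0,-1.0,0],"yaw":0},{"claw":1,"delta_pos":[0,-1.25,0],"yaw":0},{"claw":1,"delta_pos":[-2.5,0,0],"yaw":0},{"claw":1,"delta_pos":[-2.5,0,0],"yaw":0},{"claw":1,"delta_pos":[-1.0,0,0],"yaw":0},{"claw":1,"delta_pos":[0,0,0],"yaw":0}])

```text
clock: 9.5
eef_pos: [507.0, -68.9, 365.0]
tcp_rot: [3.141, -0.001, 0.19]
contact_force: [1.0, -0.1, 0.3]
opening: 0.002
grasp_force: 0.0
```

Call:
apply_moves(deltas=[{"claw":1,"delta_pos":[0,2.0,0],"yaw":0},{"claw":1,"delta_pos":[0,2.0,0],"yaw":0},{"claw":1,"delta_pos":[0,1.4,0],"yaw":0},{"claw":1,"delta_pos":[0,0,0],"yaw":0},{"claw":1,"delta_pos":[0,0,0],"yaw":0}])

```text
clock: 10.12
eef_pos: [517.1, -122.3, 364.5]
tcp_rot: [-3.141, 0.0, 0.189]
contact_force: [-0.1, 0.6, 0.1]
opening: 0.0
grasp_force: 0.0
```

```bash
python3 -c "
from h import *
st()
knob2([-30,-75],[30,-10])"
```

```text
t 10.125 tool in winder [-60.4 -39.1] tipz 191.5 rot [-3.1412e+00  5.0000e-04  1.8910e-01] F [0.03099579 0.59196586] 0.10321975290815447 open 0.00033125140551893583
top 0
side 103 [ -1.  -39.3 205. ] 0.22246011319028736 [-18. -54. 205.] [ 14. -28. 224.]
```

Call:
apply_moves(deltas=[{"claw":1,"delta_pos":[1.5,0,0],"yaw":0},{"claw":1,"delta_pos":[1.0,0,0],"yaw":0},{"claw":1,"delta_pos":[0.6,0,0],"yaw":0},{"claw":1,"delta_pos":[0.7,0,0],"yaw":0},{"claw":1,"delta_pos":[0.7,0,0.2],"yaw":0},{"claw":1,"delta_pos":[0.7,0,0.2],"yaw":0},{"claw":1,"delta_pos":[0.7,0,0.2],"yaw":0},{"claw":1,"delta_pos":[0,0,0],"yaw":0}])

```text
clock: 11.22
eef_pos: [575.7, -110.9, 358.4]
tcp_rot: [-3.142, -0.0, 0.19]
contact_force: [-0.9, 0.4, 0.2]
opening: 0.0
grasp_force: 0.1
```

```bash
python3 -c "
from h import *
st()
knob2([13,-75],[75,-10])"
```

```text
t 11.225 tool in winder [ -0.7 -39.1] tipz 185.4 rot [-3.1415e+00 -3.0000e-04  1.8990e-01] F [-0.78067883  0.53942495] 0.24039682598549672 open 5.734980856400602e-05
top 0
side 34 [ 28.1 -39.6 202.5] 0.37059546813052757 [ 21. -51. 180.] [ 40. -38. 222.]
```

Knob at x = +28, going well. Now I approach the stop in small steps.

Call:
apply_moves(deltas=[{"claw":1,"delta_pos":[0.5,0,0],"yaw":0},{"claw":1,"delta_pos":[0.5,0,0],"yaw":0},{"claw":1,"delta_pos":[0.4,0,0],"yaw":0},{"claw":1,"delta_pos":[0.2,0,0],"yaw":0},{"claw":1,"delta_pos":[0,0,0],"yaw":0}])

```text
clock: 11.95
eef_pos: [591.1, -108.0, 358.7]
tcp_rot: [3.142, -0.0, 0.19]
contact_force: [-1.5, -0.3, -1.6]
opening: -0.003
grasp_force: 0.9
```

Call:
apply_moves(deltas=[{"claw":1,"delta_pos":[0.1,0,0],"yaw":0},{"claw":1,"delta_pos":[0,0,0],"yaw":0}])

```text
clock: 12.2
eef_pos: [591.9, -107.9, 358.7]
tcp_rot: [-3.142, 0.0, 0.19]
contact_force: [-2.3, 0.3, -2.4]
opening: 0.001
grasp_force: 1.2
```

Call:
apply_moves(deltas=[{"claw":1,"delta_pos":[0.1,0,0],"yaw":0},{"claw":1,"delta_pos":[0,0,0],"yaw":0}])

```text
clock: 12.45
eef_pos: [592.9, -107.7, 358.7]
tcp_rot: [3.142, -0.0, 0.19]
contact_force: [-2.3, 0.2, -1.7]
opening: 0.003
grasp_force: 1.3
```

```bash
python3 -c "
from h import *
st()
knob2([30,-75],[90,-10])"
```

```text
t 12.45 tool in winder [ 16.7 -39.2] tipz 185.7 rot [ 3.1416e+00 -1.0000e-04  1.8980e-01] F [-2.18879501  0.5788394 ] -1.6910317994397124 open 0.0030095074765095343
top 0
side 30 [ 44.4 -38.1 199.8] 0.11608364414592713 [ 32. -56. 189.] [ 54. -40. 217.]
```

Call:
apply_moves(deltas=[{"claw":1,"delta_pos":[0.1,0,0],"yaw":0},{"claw":1,"delta_pos":[0,0,0],"yaw":0}])

```text
clock: 12.8
eef_pos: [593.9, -107.5, 358.7]
tcp_rot: [3.142, -0.0, 0.19]
contact_force: [-2.0, -0.8, -2.1]
opening: 0.0
grasp_force: 1.2
```

Call:
apply_moves(deltas=[{"claw":1,"delta_pos":[0.1,0,0],"yaw":0},{"claw":1,"delta_pos":[0,0,0],"yaw":0}])

```text
clock: 13.05
eef_pos: [594.9, -107.3, 358.7]
tcp_rot: [3.142, -0.0, 0.19]
contact_force: [-2.8, -0.6, -2.5]
opening: 0.003
grasp_force: 1.2
```

Call:
apply_moves(deltas=[{"claw":1,"delta_pos":[0.1,0,0],"yaw":0},{"claw":1,"delta_pos":[0,0,0],"yaw":0}])

```text
clock: 13.3
eef_pos: [595.7, -107.1, 358.6]
tcp_rot: [-3.142, 0.0, 0.19]
contact_force: [-3.7, 0.0, -2.6]
opening: -0.003
grasp_force: 1.8
```

```bash
python3 -c "
from h import *
st()
knob2([33,-75],[90,-10])"
```

```text
t 13.3 tool in winder [ 19.6 -39.2] tipz 185.6 rot [-3.1415e+00  4.0000e-04  1.8980e-01] F [-3.61977748  0.72625317] -2.564528176818615 open -0.00328578479710169
top 0
side 30 [ 47.6 -38.  198.6] 0.07768225450390756 [ 34. -55. 190.] [ 58. -40. 217.]
```

Force is beginning to rise. I'll confirm the stop in small steps.

Call:
apply_moves(deltas=[{"claw":1,"delta_pos":[0.08,0,0],"yaw":0},{"claw":1,"delta_pos":[0,0,0],"yaw":0}])

```text
clock: 13.65
eef_pos: [596.4, -106.9, 358.5]
tcp_rot: [-3.141, 0.001, 0.19]
contact_force: [-4.4, -1.0, -3.5]
opening: 0.0
grasp_force: 2.5
```

Call:
apply_moves(deltas=[{"claw":1,"delta_pos":[0.05,0,0],"yaw":0},{"claw":1,"delta_pos":[0,0,0],"yaw":0}])

```text
clock: 13.9
eef_pos: [596.8, -106.9, 358.4]
tcp_rot: [-3.141, 0.001, 0.19]
contact_force: [-5.6, -1.2, -2.8]
opening: -0.004
grasp_force: 2.8
```

Call:
apply_moves(deltas=[{"claw":1,"delta_pos":[0.1,0,0],"yaw":0},{"claw":1,"delta_pos":[0,0,0],"yaw":0}])

```text
clock: 14.15
eef_pos: [597.6, -106.7, 358.3]
tcp_rot: [-3.141, 0.002, 0.19]
contact_force: [-6.6, -0.6, -2.7]
opening: -0.003
grasp_force: 3.3
```

Call:
apply_moves(deltas=[{"claw":1,"delta_pos":[0.1,0,0],"yaw":0},{"claw":1,"delta_pos":[0,0,0],"yaw":0}])

```text
clock: 14.4
eef_pos: [598.4, -106.5, 358.2]
tcp_rot: [-3.141, 0.003, 0.19]
contact_force: [-7.6, -2.0, -1.4]
opening: 0.001
grasp_force: 3.8
```

```bash
python3 -c "
from h import *
st()
knob2([34,-75],[90,-10])"
```

```text
t 14.4 tool in winder [ 22.3 -39.1] tipz 185.2 rot [-3.1411e+00  2.6000e-03  1.8990e-01] F [-7.87710061 -0.46410459] -1.4092245208593153 open 0.0008589579199197285
top 0
side 26 [ 47.  -38.  199.3] 0.12377185763309471 [ 35. -57. 190.] [ 58. -41. 217.]
```

The knob stays at 47 while the tool advances, so it is at the stop. I'll back off, lift away and check.

Call:
apply_moves(deltas=[{"claw":1,"delta_pos":[-0.5,0,0],"yaw":0},{"claw":1,"delta_pos":[-1.5,0,0],"yaw":0},{"claw":1,"delta_pos":[-3.0,0,0],"yaw":0},{"claw":1,"delta_pos":[-4.0,0,0],"yaw":0},{"claw":1,"delta_pos":[-4.0,0,-2.0],"yaw":0},{"claw":1,"delta_pos":[-3.0,2.0,-3.0],"yaw":0},{"claw":1,"delta_pos":[-2.0,4.0,-3.0],"yaw":0},{"claw":1,"delta_pos":[0,4.0,0],"yaw":0}])

```text
clock: 15.5
eef_pos: [440.5, -240.0, 442.3]
tcp_rot: [3.137, -0.006, 0.19]
contact_force: [0.1, 0.2, 0.8]
opening: -0.002
grasp_force: 0.0
```

Call:
apply_moves(deltas=[{"claw":1,"delta_pos":[-1.0,5.0,0],"yaw":0},{"claw":1,"delta_pos":[-1.0,5.0,0],"yaw":0},{"claw":1,"delta_pos":[0,0,0],"yaw":0},{"claw":1,"delta_pos":[0,0,0],"yaw":0}])

```text
clock: 16.0
eef_pos: [440.0, -340.4, 438.9]
tcp_rot: [3.141, -0.001, 0.189]
contact_force: [-0.8, -0.4, -0.1]
opening: 0.003
grasp_force: 0.0
```

```bash
python3 -c "
from h import *
st()
knob2([15,-75],[90,-10])
f=r.grab_frame('top');cv2.imwrite('pics/t9.png',f['img'])"
```

```text
t 16.0 tool in winder [-177.8 -238.5] tipz 265.9 rot [ 3.1414e+00 -8.0000e-04  1.8890e-01] F [-0.84934047 -0.20784202] -0.11322789282907082 open 0.003116762202590484
top 280 [ 46.8 -37.1 198.8] 0.3285797235926698 [ 29. -54. 198.] [ 63. -19. 220.]
side 0
```

View pics/t9.png

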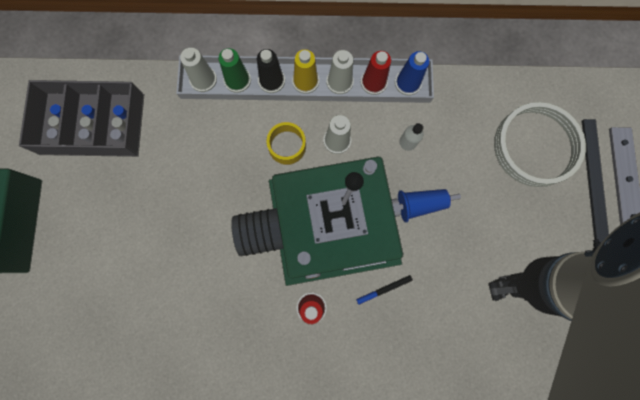

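The knob is now forward-right at (354,181), which is third. Everything else is where it was, and the arm is clear.

```bash
python3 -c "
from rig import r
print(r.sign_off())"
```

```text
the job is handed in; nothing more can be done
None
```

The lever is standing fully home in third, pushed through neutral and across with about 8 N at most and never drawn back into fourth; nothing else was disturbed, and the job was handed in with about 16 s on the clock.

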